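Start the glaze firing

ROBOT

A 7-joint arm with a two-finger parallel gripper is mounted at the origin on the work surface. World frame = base frame: x ahead of the robot, y to its left, z up, the work surface at z = 0. Lengths are in m, angles in rad, forces in N, time in s.
With the tool pointing down it reaches from about 0.4 to 0.875 m from the base axis. Payload 19.3 kg.
Tool frame: the origin (TCP) lies at the very end of the fingers, on their centre line; the grasp point (between the pads) lies 19 mm behind it; z points along the fingers, y is the direction in which the jaws open and shut (so a half turn about z gives the same grasp; the last joint's range is limited). The gripper opens to 85 mm and grips with 20 to 120 N. Pads are 22 mm wide; open, the fingers measure 114 mm over their backs; the gripper's body (76 mm by 85 mm) begins 54 mm behind the grasp point. The pads swing forward as they close: fully open they stand 13 mm farther back than shut.
Start: joints at [1.035, 0.521, -0.036, 1.599, 0.021, 1.021, -0.113], TCP at [0.281, -0.558, 0.231] pointing down, gripper open.
Joint ranges: [-2.91, 2.91], [-0.3, 2.13], [-1.5, 1.42], [0.17, 2.43], [-1.26, 4.41], [0.16, 1.93], [-2.52, 2.52]. Speed limits (rad/s): [1.89, 1.89, 2.39, 2.39, 3.01, 3.01, 3.01].

INTERFACE

Orientations are given as [roll, pitch, yaw] about the fixed x, y, z axes, in that order (R = Rz(yaw) Ry(pitch) Rx(roll)).
In Python, from workcell import bot, grab_frame, calibration, workorder gives the robot as it stands.
- The arm moves only by the tool move_arm, never from a script. Its arguments are lists of equal length, an entry for each row: "jaw": the closure in counts, from 0 (fully open) to 255 (shut); "dp": the shift along the tool's x, y, z in units of 800 mm (1.0 is 800 mm), a list of three; "rotation": the turn, a rotation vector about the tool's x, y, z in units of pi rad (1.0 is pi rad), a list of three. In form: {"jaw": [jaw, ...], "dp": [[dx, dy, dz], ...], "rotation": [[rx, ry, rz], ...]}. A call has 1 to 10 rows; each row shifts and turns the commanded pose from where the row before left it, along the tool's axes as they then stand; what a row does not reach is not made up. A row lasts 1/8 s, in which the tool goes at most 62.5 mm and 10.7 degrees, less where a joint would pass 70% of its speed; a pose out of reach is approached as far as the arm can. A call with a number of a shift or a turn outside -1 to 1 is refused whole. A call with a gripper value outside its range is refused whole. The fingers move at their own pace and stop on an object; "squeeze" is the grip in N (left out, the last holds). Time passes only in rows, so rows that do not move let the fingers close. It gives the time, the measured TCP pose, the force and the opening at its end, in the units of the state.
- bot.observe(): the state, without advancing time (a new reading comes with each control period).
- grab_frame(name): name is "scene" or "top" or "wrist"; returns the picture (480x640x3 uint8, blue, green, red); there is no depth.
- calibration(name): a dict with "camera_matrix" (3x3 intrinsics, pixels), "T" (4x4, takes a point from camera to world coordinates). Camera axes: x right, y down, z forward; pixel columns grow to the right and rows downward; lengths in m; the calibration is good to about 2 mm. A picture is of the moment at which its call begins: read the wrist's pose just before it. calibration takes no time and is no camera call; for the wrist camera it gives the pose at the moment of the call.
- workorder.job_done(): hands the job in, once; it reports no verdict.
The state is a dict: "clock": time; "qpos": joint angles; "qd": joint speeds; "joint_efforts": joint torques, N m; "position": TCP position; "tool_rot": TCP orientation; "force": force on the tool from outside, world axes, zero at the start; "moment": the same for the moment, N m; "grip_width": finger opening in m.
Only numpy, scipy, OpenCV 4.12 (cv2) and the standard library are available. Lean on these libraries where they do the work, as an engineer would, in place of code of your own. Each camera call takes 0.05 s, during which the arm holds its last target. There are 200 camera calls.

TASK

Start a glaze firing with the closed fingertips: push down the raised end, with the white bar, of the red rocker on the grey isolator box until it is fully over, then press the blue key on the kiln controller fully down so that it stays down, then press the green button on the yellow pendant fully in, keep it in for a good second and let go. Press no other key or button, pick nothing up, and leave the pendant and all the pottery and tools where they are.

Things in the scene. Friction and masses are not known exactly. Their poses are not given: they have to be found in the camera images.
- rocker_box: grey isolator box, 110 x 90 x 55 mm (x, y, z), fixed to the bench; origin at the centre of its underside. It stands at the left or the right of the controller, turned up to 0.5 rad.
- rocker (a joint): red rocker (64 mm long along the box's x, 36 mm wide, 12 mm thick) on top of the isolator box, pivoting about the box's y axis, its pivot 64 mm above the bench. 0 = off: the end towards the box's +x, marked by a white bar, stands up; 0.44 rad = on: that end is fully down. It starts at 0 to 0.06. No spring: held by friction (about 4 N at the white bar), it stays where it is pushed. Its raised end must be pushed down about 10 mm at the white bar.
- rocker_press (a point): point on the rocker's upper face at the white bar, 22 mm from the pivot: where to press. About 75 mm above the bench when off, 65 mm when on; it moves with the rocker.
- console: blue kiln controller, 150 x 220 x 60 mm, fixed to the bench near the middle; origin at the centre of its underside; its three keys stand in a row along its y axis, 65 mm apart, 30 mm from its middle towards the robot. Which colour is in which place varies.
- key_blue_top (a point): blue 30 mm square key on the kiln controller, in a 42 mm square black surround 4 mm high; point at the centre of its top face, z up. 76 mm above the bench when up, 68 mm when latched.
- key_blue (a joint): travel of the blue key: 0 = up (starts at 0 to 1 mm), 0.008 m = fully down. It takes about 3 N, has no spring, and stays down where it is left.
- key_white_top (a point): white 30 mm square key on the kiln controller, in a 42 mm square black surround 4 mm high; point at the centre of its top face, z up. Not to be pressed.
- key_white (a joint): travel of the white key, like the blue one's.
- key_orange_top (a point): orange 30 mm square key on the kiln controller, in a 42 mm square black surround 4 mm high; point at the centre of its top face, z up. Not to be pressed.
- key_orange (a joint): travel of the orange key, like the blue one's.
- pendant: yellow cordless pendant, 130 x 75 x 45 mm, 0.6 kg, lying loose on four rubber feet on the other side of the controller, turned up to 0.5 rad; origin at the centre of its underside. Green start button 33 mm from its middle towards its -x, red stop button 33 mm towards its +x.
- start_top (a point): centre of the top of the green start button (26 mm across, standing 18 mm above the pendant's top, 63 mm above the bench; its black collar is 42 mm across and 12 mm high); z up.
- start (a joint): travel of the green button: 0 = up, 0.006 m = fully in (flush with its collar), which takes 5 N; it springs back when let go.
- stop_top (a point): centre of the top of the red stop button, same size as the green one. Not to be pressed.
- stop (a joint): travel of the red stop button, like the green one's.
- mug: loose white mug, 72 mm across, 85 mm tall, handle to its +y; origin under its centre. Leave alone.
- glaze_jar: loose glaze jar with a blue cap, 60 mm across, 80 mm tall; origin under its centre. Leave alone.
- bowl: loose terracotta bowl, 110 mm across, 50 mm tall, beyond the work; origin under its centre. Leave alone.
- vase: loose pale vase, 84 mm across, 130 mm tall, beyond the work; origin under its centre. Leave alone.
- test_tile: loose green glazed test tile, 32 x 55 x 8 mm, lying on the controller's top behind the keys; origin under its centre. Leave alone.
- brush: loose brush, 200 mm long, lying at the far side of the bench; origin under its middle. Leave alone.
Mind the look-alikes: they are no part of the job. Of the things that look like the pendant, the larger one is meant.

How it is judged:
By the outcome, as a careful person would: the job done as asked, in the order asked, and still so for the second after the job is handed in, with the robot touching nothing.
It also fails if it takes over 45 s, if anything falls off the work surface, if the arm or the gripper's body presses on something with over 40 N, if the wrist force passes 120 N, or if a joint passes its speed limit or range.

## Working session

There is one attempt and no reset: what is moved stays moved. The work goes in short steps, Python scripts to look and compute and a tool call to move; the robot and the scene stay as the last step left them, time stands still between calls to the robot, and variables do not carry over. Pictures are saved under pics/ and viewed, about 8 in all and at most 12, crops included, and the job is handed in when it is done.

Besides the shell and the picture viewer there is one more tool, called after "Call:" by a JSON object that holds its "name" and its "arguments". move_arm: Moves the arm, as the interface text tells. Shifts and turns lie within -1 to 1; 1 stands for 800 mm of shift or pi rad of turn. Its arguments: {"type":"object","properties":{"jaw":{"type":"array","items":{"type":"number"}},"dp":{"type":"array","items":{"type":"array","items":{"type":"number","minimum":-1,"maximum":1}}},"rotation":{"type":"array","items":{"type":"array","items":{"type":"number","minimum":-1,"maximum":1}}},"squeeze":{"type":"number"}},"required":["jaw","dp","rotation"]}

```bash
mkdir -p pics
cat > h.py <<'E'
import numpy as np, cv2
from workcell import bot, grab_frame, calibration, workorder
def ray(cal,u,v,z):
    K=np.array(cal["camera_matrix"]);T=np.array(cal["T"])
    d=T[:3,:3]@np.linalg.solve(K,[u,v,1.]);o=T[:3,3]
    return o+d*(z-o[2])/d[2]
E
python3 - <<'E'
from h import *
s=bot.observe();print({k:np.round(s[k],3) for k in("clock","position","tool_rot","force","grip_width")})
for n in("top","scene"):
    cv2.imwrite(f"pics/{n}0.png",grab_frame(n));c=calibration(n);print(n,np.round(c["T"],3).tolist(),np.round(c["camera_matrix"],1).tolist())
E
```

```text
{'clock': np.float64(0.0), 'position': array([ 0.281, -0.558,  0.231]), 'tool_rot': array([-3.14 ,  0.   ,  0.466]), 'force': array([-0.193, -0.08 ,  0.476]), 'grip_width': np.float64(0.085)}
top [[0.012, -0.998, 0.065, 0.474], [-1.0, -0.013, -0.001, -0.013], [0.002, -0.065, -0.998, 0.955], [0.0, 0.0, 0.0, 1.0]] [[435.6, 0.0, 314.2], [0.0, 435.6, 242.6], [0.0, 0.0, 1.0]]
scene [[0.407, 0.61, -0.68, 1.369], [0.913, -0.288, 0.289, -0.363], [-0.019, -0.739, -0.674, 0.893], [0.0, 0.0, 0.0, 1.0]] [[453.6, 0.0, 315.0], [0.0, 453.6, 234.6], [0.0, 0.0, 1.0]]
```

View pics/top0.png

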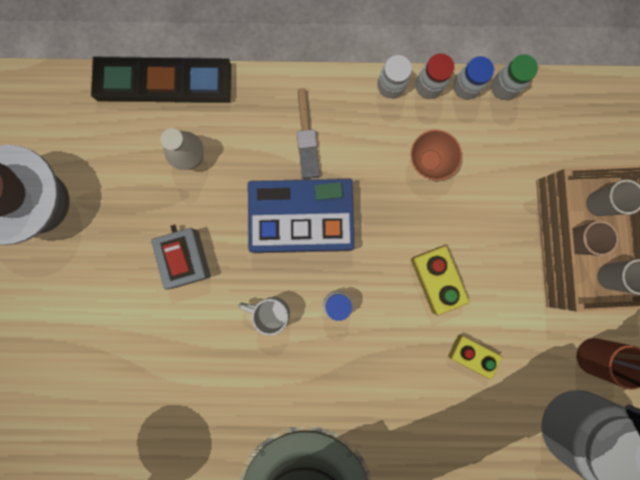

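View pics/scene0.png

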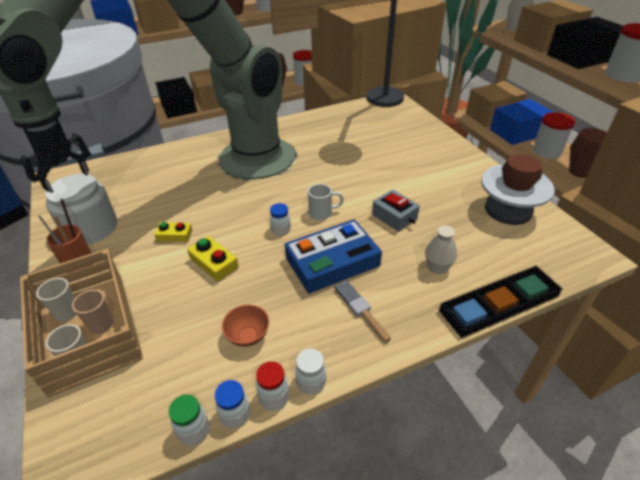

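Top view: the isolator box is at (180,258), with the white bar at (172,246). The blue key is leftmost at (269,230). There are two yellow pendants, a large one at (440,280) and a small one at (475,356). The large one fits the description; its green button is at (450,296) and its red at (437,266). Next I measure them and make an enlarged crop to confirm.

```bash
cat > m.py <<'E'
from h import *
img=cv2.imread("pics/top0.png");c=calibration("top");hsv=cv2.cvtColor(img,cv2.COLOR_BGR2HSV)
def blob(name,lo,hi,box,z):
    x0,y0,x1,y1=box;m=cv2.inRange(hsv[y0:y1,x0:x1],lo,hi)
    n,l,s,ce=cv2.connectedComponentsWithStats(m);i=1+s[1:,4].argmax();u,v=ce[i]+[x0,y0]
    r=cv2.minAreaRect(np.argwhere(l==i)[:,::-1].astype(np.float32))
    print(name,np.round([u,v],1),s[i,4],np.round(ray(c,u,v,z),4),"rect",np.round(r[1],1),round(r[2],1));return ray(c,u,v,z)
w=blob("bar",(0,0,140),(180,110,255),(160,236,185,255),.076)
blob("rocker",(0,150,80),(10,255,255),(155,230,205,290),.068)
blob("rocker2",(170,150,80),(180,255,255),(155,230,205,290),.068)
blob("box",(0,0,60),(180,80,140),(145,225,215,295),.055)
blob("blue",(100,120,60),(130,255,255),(258,219,281,241),.076)
blob("white",(0,0,170),(180,40,255),(293,221,309,238),.076)
blob("orange",(3,150,100),(18,255,255),(320,217,345,241),.076)
g=blob("green",(45,100,30),(90,255,255),(435,280,465,312),.063)
r=blob("red",(0,150,80),(10,255,255),(422,252,452,280),.063)
print("green-red dist",np.linalg.norm(g-r))
blob("jarcap",(100,120,60),(130,255,255),(320,285,360,325),.08)
a=cv2.resize(img[215:305,140:230],(400,400),interpolation=2);b=cv2.resize(img[240:330,395:485],(400,400),interpolation=2)
cv2.imwrite("pics/crop1.png",np.hstack([a,b]))
E
python3 m.py
```

```text
bar [171.6 247.9] 67 [0.5171 0.2738 0.076 ] rect [ 4.3 15.8] 74.1
rocker [176.4 261.6] 431 [0.4896 0.2657 0.068 ] rect [24.7 18. ] 71.6Traceback (most recent call last):
  File "m.py", line 10, in <module>
    blob("rocker2",(170,150,80),(180,255,255),(155,230,205,290),.068)
    ~~~~^^^^^^^^^^^^^^^^^^^^^^^^^^^^^^^^^^^^^^^^^^^^^^^^^^^^^^^^^^^^^
  File "m.py", line 5, in blob
    n,l,s,ce=cv2.connectedComponentsWithStats(m);i=1+s[1:,4].argmax();u,v=ce[i]+[x0,y0]
                                                     ~~~~~~~~~~~~~~^^
ValueError: attempt to get argmax of an empty sequence
```

```bash
sed -i '/rocker2/d' m.py; python3 m.py
```

```text
bar [171.6 247.9] 67 [0.5171 0.2738 0.076 ] rect [ 4.3 15.8] 74.1
rocker [176.4 261.6] 431 [0.4896 0.2657 0.068 ] rect [24.7 18. ] 71.6
box [181.4 258.4] 1681 [0.4966 0.2597 0.055 ] rect [54.8 49.2] 74.4
blue [268.1 229. ] 223 [0.5578 0.0798 0.076 ] rect [14. 14.] 90.0
white [300.1 228.4] 156 [0.5598 0.0148 0.076 ] rect [12. 12.] 90.0
orange [332.  227.6] 212 [ 0.5622 -0.0498  0.076 ] rect [14. 14.] 90.0
green [450.5 295.3] 140 [ 0.4282 -0.293   0.063 ] rect [12.7 12.7] 45.0
red [438.2 265.2] 137 [ 0.4892 -0.2682  0.063 ] rect [12. 12.] 90.0
green-red dist 0.06582120553224814
jarcap [338.2 306.9] 486 [ 0.4033 -0.0635  0.08  ] rect [24. 24.] 90.0
```

View pics/crop1.png

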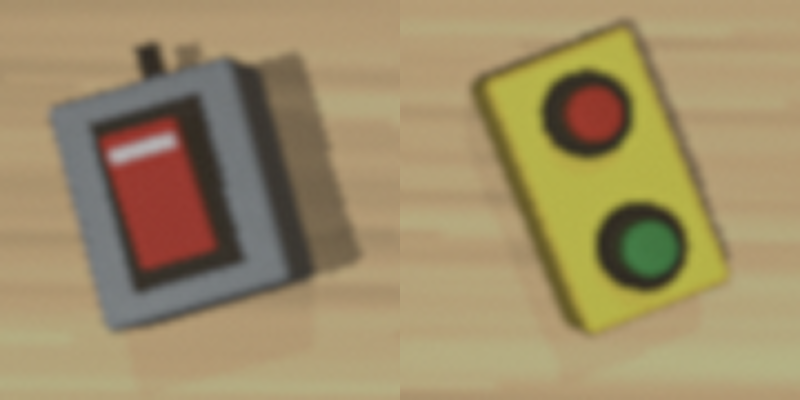

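Measurements hold up: the keys are 65 mm apart and the green and red buttons 66 mm apart. The crop confirms the box with the white bar at its upper end, and the large pendant with green at its lower end. I'll close the fingers, turn to the box's yaw (about 0.28) and go above the bar.

Call:
{"name": "move_arm", "arguments": {"jaw": [255,255,255,255,255,255,255,255,255,255], "dp": [[0,0,0],[0,0,0],[0.0384,-0.0612,0],[0.0384,-0.0612,0],[0.0384,-0.0612,0],[0.0384,-0.0612,0],[0.0384,-0.0612,0],[0.0384,-0.0612,0],[0.0384,-0.0612,0],[0.0384,-0.0612,0]], "rotation": [[0,0,0.03],[0,0,0.029],[0,0,0],[0,0,0],[0,0,0],[0,0,0],[0,0,0],[0,0,0],[0,0,0],[0,0,0]]}}

```text
clock: 1.35
position: [0.4086, -0.1122, 0.2314]
tool_rot: [3.141, -0.0, 0.28]
force: [0.7, -1.3, -0.5]
grip_width: 0.0002
```

Call:
{"name": "move_arm", "arguments": {"jaw": [255,255,255,255,255,255,255,255], "dp": [[0.0384,-0.0612,0],[0.0384,-0.0612,0],[0.0384,-0.0612,0],[0.0384,-0.0612,0],[0.0384,-0.0612,0],[0.0384,-0.0612,0],[0.0384,-0.0612,0],[0,0,0]], "rotation": [[0,0,0],[0,0,0],[0,0,0],[0,0,0],[0,0,0],[0,0,0],[0,0,0],[0,0,0]]}}

```text
clock: 2.35
position: [0.5196, 0.2792, 0.2305]
tool_rot: [-3.14, 0.001, 0.285]
force: [0.5, -0.9, -1.1]
grip_width: 0.0005
```

Run:
```python
from h import *
c=calibration("wrist");im=grab_frame("wrist");cv2.imwrite("pics/w1.png",im)
hsv=cv2.cvtColor(im,cv2.COLOR_BGR2HSV)
K=np.array(c["camera_matrix"]);T=np.array(c["T"])
for p in([.5171,.2738,.076],[.5196,.2792,.076]):
    q=K@(np.linalg.inv(T)@[*p,1])[:3];print("proj",q[:2]/q[2])
m=cv2.inRange(hsv,(0,150,60),(10,255,255));n,l,s,ce=cv2.connectedComponentsWithStats(m)
for i in range(1,n):
    if s[i,4]>200: print("red",ce[i],s[i],ray(c,*ce[i],.068))
m=cv2.inRange(hsv,(0,0,150),(180,60,255));n,l,s,ce=cv2.connectedComponentsWithStats(m)
for i in range(1,n):
    if s[i,4]>100: print("white",ce[i],s[i],ray(c,*ce[i],.075))
```

```text
proj [327.33828341 226.8288778 ]
proj [321.69465933 222.04769085]
red [325.14847626 245.34266478] [ 302  207   47   74 2822] [0.49925357 0.27027583 0.068     ]
white [ 5.08845209 15.79361179] [  0   0  15  45 407] [0.59776498 0.52653745 0.075     ]
white [295.65877329 239.89557453] [ 274  182   97  114 2576] [0.49919391 0.29506498 0.075     ]
white [325.17110266 223.69961977] [307 220  37   8 263] [0.51882238 0.27609683 0.075     ]
white [437.36283186 359.18584071] [430 354  16  12 113] [0.427101   0.14453559 0.075     ]
white [514.75619835 398.84297521] [488 390  46  29 242] [0.40746867 0.06014836 0.075     ]
white [589.77564103 413.09615385] [575 396  32  37 312] [ 0.41256609 -0.01410739  0.075     ]
```

View pics/w1.png

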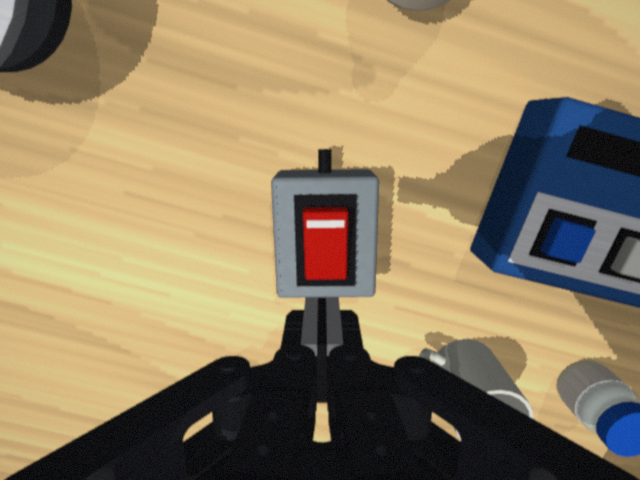

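The wrist view shows the bar at (325,224), so at (0.519, 0.276), which agrees within 3 mm. I'll aim slightly outward of it and descend.

Call:
{"name": "move_arm", "arguments": {"jaw": [255,255,255,255,255,255,255,255,255], "dp": [[0.0003,0.0046,0.058],[0,0,0.058],[0,0,0.058],[0,0,0],[0,0,0.006],[0,0,0.006],[0,0,0.006],[0,0,0.006],[0,0,0.004]], "rotation": [[0,0,0],[0,0,0],[0,0,0],[0,0,0],[0,0,0],[0,0,0],[0,0,0],[0,0,0],[0,0,0]]}}

```text
clock: 3.52
position: [0.5221, 0.2717, 0.0699]
tool_rot: [-3.141, -0.001, 0.28]
force: [4.8, 1.4, 6.6]
grip_width: 0.0001
```

Call:
{"name": "move_arm", "arguments": {"jaw": [255,255,255], "dp": [[0,0,0.003],[0,0,0.003],[0,0,0]], "rotation": [[0,0,0],[0,0,0],[0,0,0]]}}

```text
clock: 3.9
position: [0.5229, 0.272, 0.0661]
tool_rot: [-3.141, -0.003, 0.28]
force: [3.3, -0.6, 16.8]
grip_width: -0.0002
```

Call:
{"name": "move_arm", "arguments": {"jaw": [255,255,255], "dp": [[0,0,0.003],[0,0,0.002],[0,0,0]], "rotation": [[0,0,0],[0,0,0],[0,0,0]]}}

```text
clock: 4.28
position: [0.5232, 0.2721, 0.065]
tool_rot: [-3.141, -0.005, 0.28]
force: [-11.6, -9.1, 73.3]
grip_width: 0.0002
```

Hard stop reached (73 N on the wrist). I'll lift off and check.

Call:
{"name": "move_arm", "arguments": {"jaw": [255,255,255,255,255], "dp": [[0,0,-0.02],[0,0,-0.06],[0,0,-0.06],[0,0,-0.06],[0,0,0]], "rotation": [[0,0,0],[0,0,0],[0,0,0],[0,0,0],[0,0,0]]}}

```text
clock: 4.9
position: [0.5226, 0.2721, 0.2242]
tool_rot: [-3.14, -0.005, 0.28]
force: [-0.2, -0.0, -0.9]
grip_width: -0.0001
```

Run:
```python
from h import *
c=calibration("wrist");im=grab_frame("wrist")
sc=grab_frame("scene");cv2.imwrite("pics/w2.png",np.hstack([cv2.resize(im[150:330,230:410],(400,400)),cv2.resize(sc[170:240,360:430],(400,400),interpolation=2)]))
hsv=cv2.cvtColor(im,cv2.COLOR_BGR2HSV)
m=cv2.inRange(hsv,(105,150,60),(125,255,255));m[:200]=0;m[:,:500]=0
n,l,s,ce=cv2.connectedComponentsWithStats(m)
for i in range(1,n):
    if s[i,4]>200: print("blue",ce[i],s[i],ray(c,*ce[i],.076))
print(bot.observe()["position"],bot.observe()["force"])
```

```text
blue [551.20318725 269.06330235] [ 500  200  140  111 2259] [0.5386168  0.08478499 0.076     ]
blue [612.27893519 206.55787037] [560 200  80  21 864] [0.59815087 0.06290105 0.076     ]
blue [562.31311275 243.6060049 ] [ 536  222   54   44 1632] [0.56060506 0.08599427 0.076     ]
blue [620.08995502 434.6011994 ] [ 595  408   45   55 2001] [ 0.40575069 -0.0506156   0.076     ]
[0.52131337 0.27117815 0.22072931] [-0.52968954 -0.03640446  0.14118238]
```

View pics/w2.png

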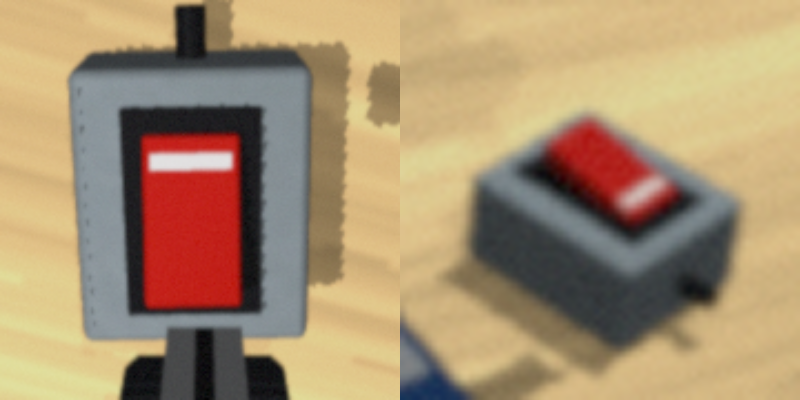

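Both crops show the rocker over, with the white-bar end down. Now to above the blue key.

Call:
{"name": "move_arm", "arguments": {"jaw": [255,255,255,255,255,255,255,255], "dp": [[0,0,0],[0,0,0],[0.0097,0.06,0.01],[0.0097,0.06,0.01],[0.0097,0.06,0.01],[0.0097,0.06,0.01],[0,0,0],[0,0,0]], "rotation": [[0,0,0.04],[0,0,0.04],[0,0,0],[0,0,0],[0,0,0],[0,0,0],[0,0,0],[0,0,0]]}}

```text
clock: 6.0
position: [0.5575, 0.0808, 0.188]
tool_rot: [-3.141, 0.002, 0.029]
force: [-0.9, 0.2, 0.3]
grip_width: -0.0005
```

Run:
```python
from h import *
s=bot.observe();c=calibration("wrist");im=grab_frame("wrist");cv2.imwrite("pics/w3.png",im)
hsv=cv2.cvtColor(im,cv2.COLOR_BGR2HSV)
for nm,lo,hi in(("blue",(105,150,60),(125,255,255)),("orange",(3,170,120),(18,255,255))):
  m=cv2.inRange(hsv,lo,hi);n,l,st,ce=cv2.connectedComponentsWithStats(m)
  for i in range(1,n):
    if st[i,4]>500: print(nm,ce[i],st[i],ray(c,*ce[i],.076))
print(s["position"],s["tool_rot"],s["force"])
```

```text
blue [410.64424206 149.50905975] [  254    72   333   210 31513] [0.61828585 0.02551883 0.076     ]
blue [321.34467234 231.81690845] [ 299  209   45   46 1999] [0.56185102 0.08098893 0.076     ]
orange [508.82629356 231.90971489] [ 482  210   52   44 1894] [ 0.56550939 -0.04689513  0.076     ]
[0.55754492 0.08081927 0.18796504] [-3.14136785e+00  1.72576845e-03  2.92997030e-02] [-0.91679386  0.17476965  0.30251479]
```

View pics/w3.png

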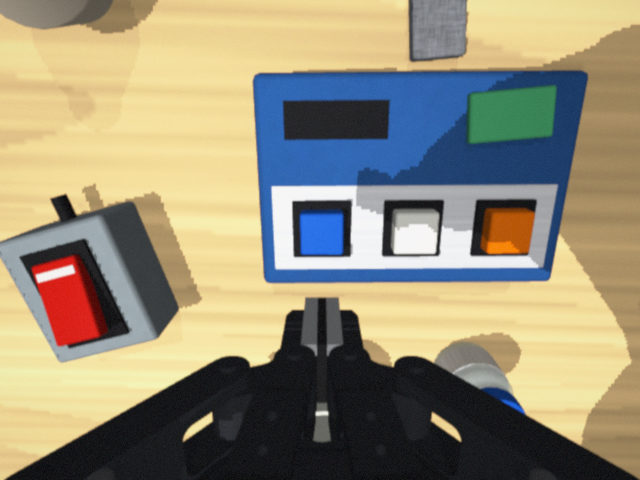

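Wrist view: the blue key at (321,232) gives (0.562, 0.081), against (0.558, 0.080) from the top camera. I'll aim at x = 0.560.

Call:
{"name": "move_arm", "arguments": {"jaw": [255,255,255,255,255,255,255], "dp": [[0.003,0,0.05],[0,0,0.05],[0,0,0.025],[0,0,0.01],[0,0,0.008],[0,0,0.006],[0,0,0]], "rotation": [[0,0,0],[0,0,0],[0,0,0],[0,0,0],[0,0,0],[0,0,0],[0,0,0]]}}

```text
clock: 6.92
position: [0.5607, 0.0805, 0.0699]
tool_rot: [-3.142, -0.0, 0.029]
force: [0.1, -0.1, -0.2]
grip_width: 0.0004
```

Call:
{"name": "move_arm", "arguments": {"jaw": [255,255,255], "dp": [[0,0,0.002],[0,0,0.002],[0,0,0]], "rotation": [[0,0,0],[0,0,0],[0,0,0]]}}

```text
clock: 7.3
position: [0.5609, 0.0804, 0.0677]
tool_rot: [3.142, -0.001, 0.029]
force: [-5.1, -0.7, 20.5]
grip_width: 0.0001
```

The key is at its stop at z = 0.068 with 20 N. Lift and move to above the green button.

Call:
{"name": "move_arm", "arguments": {"jaw": [255,255,255,255,255], "dp": [[0,0,0.0005],[0,0,-0.02],[0,0,-0.05],[0,0,-0.07],[0,0,0]], "rotation": [[0,0,0],[0,0,0],[0,0,0],[0,0,0],[0,0,0]]}}

```text
clock: 7.92
position: [0.5624, 0.0806, 0.1824]
tool_rot: [-3.141, -0.007, 0.029]
force: [1.2, 0.0, -1.0]
grip_width: -0.0
```

Call:
{"name": "move_arm", "arguments": {"jaw": [255,255,255,255,255,255,255,255,255,255], "dp": [[-0.0227,0.0577,0],[-0.0227,0.0577,0],[-0.0227,0.0577,0],[-0.0227,0.0577,0],[-0.0227,0.0577,0],[-0.0227,0.0577,0],[-0.0227,0.0577,0],[-0.0227,0.0577,0],[0,0,0],[0,0,0]], "rotation": [[0,0,0],[0,0,0],[0,0,0],[0,0,0],[0,0,0],[0,0,0],[0,0,0],[0,0,0],[0,0,0],[0,0,0]]}}

```text
clock: 9.18
position: [0.426, -0.2925, 0.1779]
tool_rot: [-3.141, 0.0, 0.029]
force: [0.7, 0.1, -0.8]
grip_width: -0.0001
```

Run:
```python
from h import *
s=bot.observe();c=calibration("wrist");im=grab_frame("wrist");t=grab_frame("top")
cv2.imwrite("pics/w4.png",np.hstack([cv2.resize(im,(480,360)),cv2.resize(t[200:255,250:300],(320,360),interpolation=2)]))
hsv=cv2.cvtColor(im,cv2.COLOR_BGR2HSV)
for nm,lo,hi in(("green",(45,100,30),(90,255,255)),("red",(0,170,100),(8,255,255))):
  m=cv2.inRange(hsv,lo,hi);n,l,st,ce=cv2.connectedComponentsWithStats(m)
  for i in range(1,n):
    if st[i,4]>300: print(nm,ce[i],st[i],ray(c,*ce[i],.063))
print(s["position"],s["tool_rot"],s["force"])
```

```text
green [320.56333333 230.77166667] [ 302  211   39   40 1200] [ 0.43034483 -0.29170398  0.063     ]
red [283.94278807 138.96293312] [ 265  119   39   41 1241] [ 0.49092791 -0.2665105   0.063     ]
[ 0.4259555  -0.29248175  0.17786222] [-3.14105846e+00  2.87806754e-04  2.89093731e-02] [ 0.71467972  0.11313435 -0.81854637]
```

View pics/w4.png

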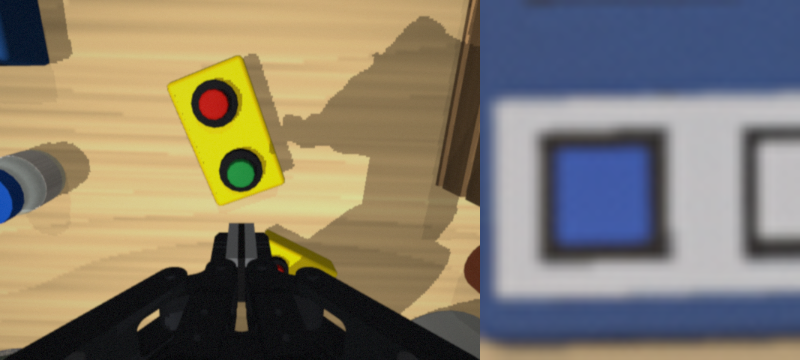

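Wrist view: the green button is at (321,231), so at (0.430, -0.292), agreeing with the top view. The red button is 66 mm away. Descending.

Call:
{"name": "move_arm", "arguments": {"jaw": [255,255,255,255,255,255,255,255], "dp": [[0.0043,0,0.055],[0,0,0.05],[0,0,0.025],[0,0,0.006],[0,0,0],[0,0,0.006],[0,0,0.005],[0,0,0]], "rotation": [[0,0,0],[0,0,0],[0,0,0],[0,0,0],[0,0,0],[0,0,0],[0,0,0],[0,0,0]]}}

```text
clock: 10.28
position: [0.4302, -0.2931, 0.0611]
tool_rot: [3.141, -0.002, 0.029]
force: [1.5, 1.1, 6.4]
grip_width: -0.0
```

Call:
{"name": "move_arm", "arguments": {"jaw": [255,255,255,255], "dp": [[0,0,0.002],[0,0,0.002],[0,0,0.001],[0,0,0]], "rotation": [[0,0,0],[0,0,0],[0,0,0],[0,0,0]]}}

```text
clock: 10.78
position: [0.4305, -0.2934, 0.0597]
tool_rot: [3.139, -0.003, 0.029]
force: [-14.4, 10.6, 74.8]
grip_width: -0.0002
```

Hard stop at z = 0.0597, about 2.7 mm higher than the 0.057 expected, so I'll check this. I'm easing the force while still holding, then looking.

Call:
{"name": "move_arm", "arguments": {"jaw": [255,255,255], "dp": [[0,0,-0.002],[0,0,0],[0,0,0]], "rotation": [[0,0,0],[0,0,0],[0,0,0]]}}

```text
clock: 11.15
position: [0.4304, -0.2933, 0.0603]
tool_rot: [3.14, -0.002, 0.029]
force: [-7.6, 6.6, 47.0]
grip_width: 0.0001
```

Run:
```python
from h import *
s=bot.observe();im=grab_frame("wrist");sc=grab_frame("scene")
cv2.imwrite("pics/p5.png",np.hstack([cv2.resize(im[150:390,200:440],(400,400)),cv2.resize(sc[215:295,170:250],(400,400),interpolation=2)]))
print(s["clock"],s["position"],s["tool_rot"],s["force"],s["moment"])
```

```text
11.15 [ 0.43040253 -0.29326802  0.06025571] [ 3.14000034e+00 -2.25596654e-03  2.89130728e-02] [-7.61967606  6.61769189 47.02216385] [1.46952573 1.73436367 0.01592754]
```

View pics/p5.png

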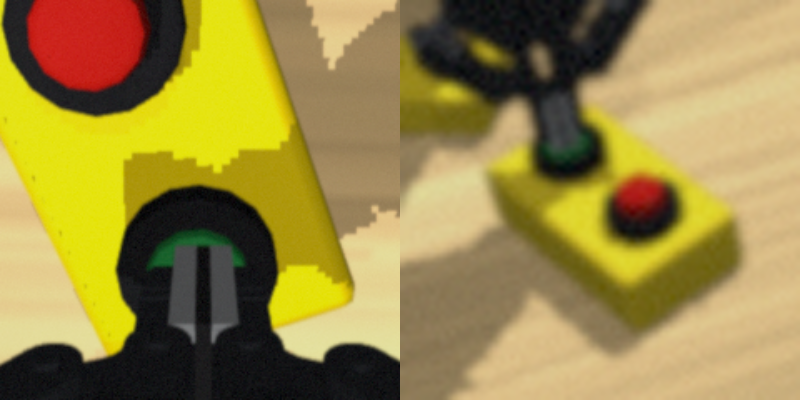

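The fingertip is on the green button, inside its collar. I'll measure the button's height against its collar from the far edges in the wrist view.

Run:
```python
from h import *
c=calibration("wrist");im=grab_frame("wrist");hsv=cv2.cvtColor(im,cv2.COLOR_BGR2HSV)
K=np.array(c["camera_matrix"]);T=np.array(c["T"]);print("cam",T[:3,3])
def proj(p):
    q=K@(np.linalg.inv(T)@[*p,1])[:3];return np.round(q[:2]/q[2],1)
g=cv2.inRange(hsv,(45,80,20),(95,255,255));y,x=np.where(g[200:400,250:400]>0);print("green top edge row",y.min()+200,"cols",x.min()+250,x.max()+250,"n",len(y))
u=318
for v in range(252,300,2): print(v,im[v,u],end=";")
print()
C=np.array([.4298,-.2923])
print("collar far",proj([C[0]+.021,C[1],.057]),"L/R",proj([C[0],C[1]+.021,.057]),proj([C[0],C[1]-.021,.057]))
for z in(.057,.060,.063): print(z,"green far",proj([C[0]+.013,C[1],z]),"L/R",proj([C[0],C[1]+.013,z]),proj([C[0],C[1]-.013,z]))
print("tcp",proj([.4304,-.2933,.060]))
```

```text
cam [ 0.50847397 -0.29101061  0.20222769]
green top edge row 279 cols 260 397 n 763
252 [ 14 152 175];254 [ 12 151 174];256 [ 17 151 173];258 [  5 149 171];260 [  0 116 133];262 [14 22 25];264 [14  9 14];266 [9 4 9];268 [12 18 10];270 [22 21 20];272 [26 22 20];274 [25 23 26];276 [19 19 16];278 [19 16 18];280 [17 12 13];282 [17 15 17];284 [15 10 16];286 [16 19 17];288 [25 52 17];290 [30 70 13];292 [40 90 25];294 [ 52 102  33];296 [47 92 36];298 [38 43 34];
collar far [320.2 269.4] L/R [268.7 314.8] [368.9 317.3]
0.057 green far [319.7 287.6] L/R [287.8 315.3] [349.8 316.8]
0.06 green far [319.7 290.7] L/R [287.2 318.8] [350.4 320.4]
0.063 green far [319.7 293.9] L/R [286.6 322.4] [350.9 324. ]
tcp [321.3 318.3]
```

The far edge of the green is 18–19 px from the collar's top edge. Prediction for flush is 18, and for 3 mm proud 21, so the button is fully in. Hold, then let go.

Call:
{"name": "move_arm", "arguments": {"jaw": [255,255,255,255,255,255,255,255,255,255], "dp": [[0,0,0],[0,0,0],[0,0,0],[0,0,0],[0,0,0],[0,0,0],[0,0,0],[0,0,0],[0,0,0],[0,0,0]], "rotation": [[0,0,0],[0,0,0],[0,0,0],[0,0,0],[0,0,0],[0,0,0],[0,0,0],[0,0,0],[0,0,0],[0,0,0]]}}

```text
clock: 12.55
position: [0.4304, -0.2933, 0.0603]
tool_rot: [3.14, -0.002, 0.029]
force: [-7.6, 6.5, 47.7]
grip_width: 0.0002
```

Call:
{"name": "move_arm", "arguments": {"jaw": [255,255,255,255,255,255,255], "dp": [[0,0,-0.005],[0,0,-0.02],[0,0,-0.05],[0,0,-0.06],[-0.03,0.03,-0.04],[0,0,0],[0,0,0]], "rotation": [[0,0,0],[0,0,0],[0,0,0],[0,0,0],[0,0,0],[0,0,0],[0,0,0]]}}

```text
clock: 13.42
position: [0.4061, -0.3172, 0.1981]
tool_rot: [-3.141, 0.0, 0.029]
force: [0.3, 0.1, 0.3]
grip_width: -0.0
```

```bash
python3 - <<'E'
from h import *
s=bot.observe();print(s["clock"],s["position"],s["force"])
t=grab_frame("top");w=grab_frame("wrist")
cv2.imwrite("pics/top1.png",t)
c=calibration("wrist");hsv=cv2.cvtColor(w,cv2.COLOR_BGR2HSV)
for nm,lo,hi in(("green",(45,100,30),(90,255,255)),("red",(0,170,100),(8,255,255))):
  m=cv2.inRange(hsv,lo,hi);n,l,st,ce=cv2.connectedComponentsWithStats(m)
  for i in range(1,n):
    if st[i,4]>300: print(nm,ce[i],ray(c,*ce[i],.063))
E
sed 's#pics/top0#pics/top1#;s#crop1#crop2#' m.py|python3 - | cut -d'r' -f1-3
```

```text
13.425 [ 0.40605197 -0.3171844   0.19808697] [0.32655917 0.12765765 0.30426622]
green [287.97725205 196.04276615] [ 0.43022941 -0.2917019   0.063     ]
green [385.75471698 352.76415094] [ 0.30178546 -0.37275134  0.063     ]
red [250.52869565 105.72086957] [ 0.49103666 -0.26629853  0.063     ]
bar [172.7 247. ] 66 [0.5188 0.2717 0.076 ] rect [ 4.1 15.8] 74.1
rocker [175.8 261. ] 422 [0.4909 0.2669 0.068 ] 
box [182.5 257.9] 1752 [0.4977 0.2574 0.055 ] rect [55.  49.1] 74.6
blue [268.9 229.4] 210 [0.557 0.078 0.076] rect [14. 14.] 90.0
white [300.1 228.1] 167 [0.5605 0.015  0.076 ] rect [12. 12.] 90.0
orange [332.1 227.6] 210 [ 0.5623 -0.0498  0.076 ] rect [14. 14.] 90.0
green [450.5 295.4] 139 [ 0.4281 -0.293   0.063 ] rect [12.6 12.6] 18.4
red [438.1 265.2] 136 [ 0.4892 -0.2681  0.063 ] rect [12. 12.] 90.0
green-red dist 0.06593982957249689
jarcap [338.3 306.9] 485 [ 0.4033 -0.0636  0.08  ] rect [24. 24.] 90.0
```

View pics/top1.png

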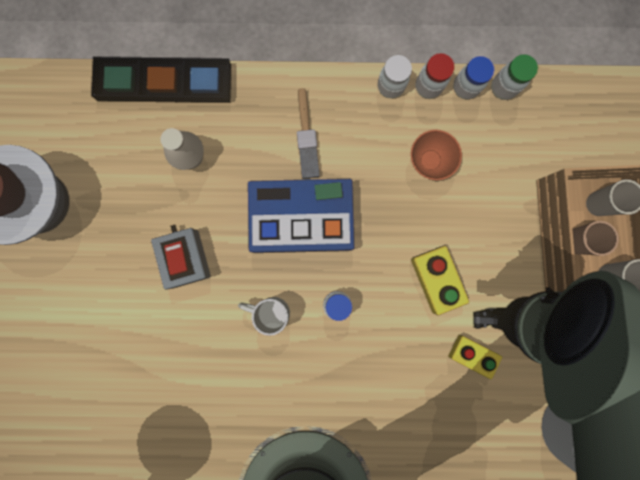

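Top view after the work: the pendant, jar, mug, tile, bowl and vase haven't moved. The rocker bar has shifted as it should, and the arm is clear of everything. Handing in.

```bash
python3 -c "
from workcell import workorder
print(workorder.job_done())"
```

```text
the job is handed in; nothing more can be done
None
```

I pushed the rocker over, latched the blue key, then held the green button on the larger pendant in for about 2 s and let go. I handed the job in at about 13.5 s.

- **Rocker:** it went to a hard stop at 73 N on the wrist, higher than I intended but under the 120 N limit. The wrist and scene crops both show the white-bar end down.
- **Blue key:** it stopped at z = 0.0677 with 20 N against about 3 N of friction, which matches the 68 mm latched height. I last looked at it from the top camera only, which cannot show its depth.
- **Green button:** contact was hard at up to 75 N, and I held at 47 N. The edge measurement in the wrist view fits flush with the collar.
- **Left alone:** in the last top view the pendant had shifted by no more than about 0.1 mm. The jar cap had not moved, and the mug, bowl, vase, tile and brush look unmoved. The other keys and the red button were not touched, and the wrist force was about 0 with the arm clear.

**Disagreement:** with the green button in, the tip height read 0.060, not the 0.057 expected. I did not resolve this, and took the button as fully in from the stiff stop and the edge measurement.

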